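# Change the nest plate in the dovetail fixture

### The job

Change the assembly fixture over from cartridges to caps. Push its sprung catch down so that the cartridge nest plate (the one with the round cup) springs loose, draw it straight out and lay it flat on the bench beside the fixture, right way up and clear of it; then slide the cap nest plate (the one with the stepped round spigot) into the dovetail, grip end last, until it is fully home and the catch has clicked up behind it. Ease the plates, force nothing, and leave the other things on the bench where they are.

Things in the scene. Friction and masses are not known exactly. Their poses are not given: they have to be found in the camera images.
- fixture: quick-change fixture of metal bolted to the bench, 136 mm wide: a bed 22 mm above the bench between two dovetail rails (tops at 36 mm), open at the front, closed by an end stop at the back. Origin: on the bench, under the middle of a plate that is home; x: the way plates slide in; z up. Rails from x = -50 to 60 mm, 0.7 to 1 mm play each side of a plate; running faces greased
- mouth (a point): middle of the mouth, on the bed's level, 73 mm in front of the fixture's origin. From here to x = -50 mm the rails narrow by 4 mm on each side. Two landing arms of the bed, 64 mm apart, reach 9 mm in front of this point, then slope down: a plate set down with its leading end at this point (its middle at x = -128 mm) rests on them. A plate is out, free to lift, once its middle is before x = -130 mm
- end_stop (a point): face of the end stop, 55 mm behind the fixture's origin, 5 mm above the bed. A spring ejector here pushes on the plate over its last 12 mm (3 N, then 6 N at the end). The catch clicks only in the last 1.5 mm before the stop, with about 8 to 12 N of push, more if the plate binds: go by the click or the stop, not by the measured position. Let go, the plate then rests on the catch, 1.5 mm off the stop
- catch (a joint): sprung catch at the mouth, in m: 0 up, positive pressed down, bottoms at 0.008; 1.5 N at first, 4 N at the bottom, plus some friction. Its tooth, 5 mm proud of the bed, holds the front edge of a plate that is home; it clears at 0.006 and the ejector then drives the plate about 12 mm out within half a second. An entering plate rides over it and holds it 0.003 to 0.005 down until home, when it springs to 0
- catch_pad (a point): middle of the top of the catch's ribbed thumb pad, 32 x 32 mm, sticking out before the mouth, 94 mm in front of the fixture's origin, 20 mm above the bench; press it straight down. Free space round it but for the landing arms, whose inner sides are 32 mm to its left and right
- cup_plate: bright metal nest plate with a round open cup 58 mm across, 20 mm high, 20 mm behind its origin. Foot: a dovetail 110 mm long (x), 80 mm wide below and 66 mm above, 12 mm thick. At the front (-x) end a black upright grip block 16 mm wide (y), 30 mm long, 38 mm high. 0.3 kg. Origin: centre of the underside; x: the way it slides in; z up. At the start it is home in the fixture
- cup_plate_grip (a point): where to grip the cup plate: middle of its grip block, 34 mm above the plate's underside (22 mm above its top, 16 mm below the block's top), 33 mm in front of the plate's origin. Fingers close across the block, along the plate's y. The bench to the right, round x = 0.47, y = -0.34 of the robot's frame, is clear for laying the plate down
- spigot_plate: nest plate with the same foot and grip block as the cup plate, and the same origin and axes; in place of the cup it has a stepped round spigot, a disc 60 mm across and 5 mm high with a boss 43 mm across and 19 mm high. At the start it lies on the bench to the left of the fixture
- spigot_plate_grip (a point): where to grip the spigot plate: the same place on its grip block
- cap_near: low blue moulded ring-shaped cap, 64 mm across, 28 mm high, lying behind the spigot plate; to be left alone
- cap_far: another such blue cap beside it; to be left alone
- cartridge_near: cream filter cartridge with a black O-ring, 45 mm across, 72 mm high, standing to the right of the fixture; to be left alone
- cartridge_far: another such cartridge, behind the first; to be left alone
Things that resemble listed ones, but are neither listed nor needed, are in the scene too. What is shaped like the cup_plate but green or purple is not meant.

How it is judged (in metres and radians):
On the way, in this order (a step that is already met when the one before it is completed fails the run):
1. the catch has let the cup plate go and it has sprung out over the tooth (distance of cup_plate from where it was at the start of the episode above 0.007 m), for 0.1 s.
2. the cup plate lies flat on the bench, right way up, clear of the fixture and let go (height (world z) of cup_plate below 0.004 m and angle between cup_plate's own z axis and vertical below 0.05 rad and horizontal distance between cup_plate and fixture above 0.115 m and contact force between the fingers and cup_plate below 0.1 N and contact force between cup_plate and fixture below 0.1 N and linear speed of cup_plate below 0.01 m/s), for 0.2 s.
At the end, for the whole second after the job is handed in: spigot plate home (middle within -5 to 3 mm of the fixture's origin along the slide, 3 mm sideways, 4 mm in height, 0.04 rad), grip at the mouth, catch up (under 1.5 mm down); cup plate flat on the bench, its middle over 115 mm from the fixture's origin, touching neither it nor fingers; both at rest (all of step 2 and x of spigot_plate in the frame of fixture between -0.005 and 0.003 m and x of spigot_plate_grip in the frame of fixture below -0.02 m and y of spigot_plate in the frame of fixture between -0.003 and 0.003 m and z of spigot_plate in the frame of fixture between 0.018 and 0.026 m and angle between the x axis of spigot_plate and the x axis of fixture, either way round below 0.04 rad and value of joint catch below 0.0015 m and linear speed of spigot_plate below 0.01 m/s).
It fails at once if the cap nest plate is forced: more than 40 N between it and the fixture (contact force between spigot_plate and fixture above 40 N).
It fails at once if the cartridge nest plate is forced: more than 40 N between it and the fixture (contact force between cup_plate and fixture above 40 N).
It fails at once if the fingers press on the fixture with more than 40 N (contact force between the fingers and fixture above 40 N).
It fails at once if a bystander is shifted by more than 30 mm (distance of any of cap_near, cap_far, cartridge_near, cartridge_far from where it was at the start of the episode above 0.03 m).
It also fails if it takes over 70 s, if anything falls off the work surface, if the arm or the gripper's body presses on something with over 40 N, if the wrist force passes 120 N, or if a joint passes its speed limit or range.

### The arm

A 7-joint arm with a two-finger parallel gripper is mounted at the origin on the work surface; the furniture and walls round the work are solid. World frame = base frame: x ahead of the robot, y to its left, z up, the work surface at z = 0. Lengths are in m, angles in degrees, forces in N, time in s.
With the tool pointing down it reaches from about 0.425 to 0.875 m from the base axis. Payload 4.7 kg.
Tool frame: the origin (TCP) lies midway between the tips of the shut fingers; the grasp point (between the pads) lies 19 mm behind it; z points along the fingers, y is the line along which they close (so a half turn about z gives the same grasp; the last joint's range is limited). The gripper opens to 87 mm and grips with 3 to 60 N. Pads are 19 mm wide; open, the fingers measure 117 mm over their backs; the gripper's body (75 mm by 190 mm) begins 51 mm behind the grasp point.
Start: joints at [-71.442, 18.392, -4.016, 83.108, 1.295, 78.541, -3.26], TCP at [0.198, 0.619, 0.223] pointing down, gripper open.
Joint ranges: [-163.93, 163.93], [-17.29, 119.83], [-79.2, 71.16], [3.27, 140.29], [-89.18, 269.18], [5.43, 117.66], [-154.24, 154.24]. Speed limits (degrees/s): [147.25, 147.25, 180, 180, 180, 180, 180].

### API

Orientations are given as [roll, pitch, yaw] about the fixed x, y, z axes, in that order (R = Rz(yaw) Ry(pitch) Rx(roll)).
In Python, from cell import env, viewer, boxes_of, masks_of gives the robot as it stands. The module is installed in compiled form; this text tells all that it offers.
- The arm moves only by the tool apply_moves, never from a script. Its argument "moves" is a list of rows, each a list of 7 numbers: the shift along the tool's x, y, z scaled (see below), then the turn, a rotation vector about the tool's x, y, z scaled (see below), then the opening, from 0 (shut) to 1 (fully open). A call has 1 to 20 rows; each row is the pose to reach, as a shift and turn from the pose commanded when the call began, along the tool's axes at that moment; what a row does not reach only later rows make up. The controller multiplies each number of a shift by 0.2 m and each number of a turn by 1.5 rad. A row lasts 1/10 s, in which the tool goes at most 50 mm and 8.59 degrees, less where a joint would pass 70% of its speed; a pose out of reach is approached as far as the arm can. A call with a number of a shift or a turn outside -1 to 1 is refused whole. A call with a gripper value outside its range is refused whole. The fingers move at their own pace and stop on an object; "grip_force" is the grip in N (left out, the last holds). Time passes only in rows, so rows that repeat a pose let the fingers close. It gives the time, the measured TCP pose, the force, the opening and the grip force at its end, in the units of the state.
- env.get_obs(): the state, without advancing time (a new reading comes with each control period).
- viewer.read_camera(name): name is "side" or "top" or "wrist"; returns the picture (420x560x3 uint8, red, green, blue); there is no depth.
- viewer.get_calibration(name): a dict with "fov_y" (degrees; the focal length in pixels is half the picture's height over the tangent of half this angle, whatever the lens; pixels are square), "cx", "cy" (the principal point, pixels), "k1" (the pictures are not rectified: a ray, as slopes to the right and down, at radius r is drawn at 1 + k1 r^2 times it, then the intrinsics apply), "position" and "orientation" of the camera in the world. Camera axes: x right, y up, looking along -z (the intrinsics and any distortion apply to the point x, -y, -z); pixel columns grow to the right and rows downward; lengths in m; the calibration is good to about 2 mm. A picture is of the moment at which its call begins: read the wrist's pose just before it. get_calibration takes no time and is no camera call; for the wrist camera it gives the pose at the moment of the call.
- env.sign_off(): hands the job in; it is judged then, once.
Trained networks look in the newest picture that a camera, given by its name, has taken for a name from the list of things; names that differ only in an ending like _2 or _b are one class to them, and where a whole thing is asked for, a point or a joint stands for the part that bears it (a point fixed in the world has none). Each returns a list of dicts, best first, with "conf" (0 to 1); they miss things now and then, are a little off and sometimes report something else, mostly with a low value. They report only what shows in the picture. A call takes as long as a camera call. They do not tell look-alikes from the thing itself.
- boxes_of(camera, target): "location" ([column, row] in pixels, amid what is visible of it).
- masks_of(camera, target): "pixels" (420x560 bool, what is visible of it) and "location" ([column, row] in pixels, amid what is visible of it).
The state is a dict: "time_s": time; "qpos": joint angles; "joint_velocities": joint speeds; "effort": joint torques, N m; "tool_pos": TCP position; "tool_rot": TCP orientation; "force": force on the tool from outside, world axes, zero at the start; "wrist_torque": the same for the moment, N m; "grip_width": finger opening in m; "grasp_force": force on a finger pad.
Only numpy, scipy, OpenCV 4.12 (cv2) and the standard library are available. Lean on these libraries where they do the work, as an engineer would, in place of code of your own. Each camera call takes 0.05 s, during which the arm holds its last target. There are 200 camera calls.

## Working session

There is one attempt and no reset: what is moved stays moved. The work goes in short steps, Python scripts to look and compute and a tool call to move; the robot and the scene stay as the last step left them, time stands still between calls to the robot, and variables do not carry over. Pictures are saved under pics/ and viewed, at most 10 in all, crops included, and the job is handed in when it is done.

Besides the shell and the picture viewer there is one more tool, called after "Request:" as name(argument=value, ...), one argument or row to a line, values as JSON. apply_moves: Moves the arm, as the interface text tells. Shifts and turns lie within -1 to 1; 1 stands for 0.2 m of shift or 1.5 rad of turn. Its arguments: {"type":"object","properties":{"moves":{"type":"array","items":{"type":"array","items":{"type":"number","minimum":-1,"maximum":1}}},"grip_force":{"type":"number"}},"required":["moves"]}

```bash
mkdir -p pics
cat > h.py <<'E'
import numpy as np, cv2
from scipy.spatial.transform import Rotation as R
from cell import env, viewer, boxes_of, masks_of
def cal(n):
    c=viewer.get_calibration(n); return c
def camR(c):
    o=np.array(c["orientation"],float)
    return o if o.shape==(3,3) else (R.from_euler('xyz',o,degrees=True).as_matrix() if o.size==3 else R.from_quat(o).as_matrix())
def K(c):
    f=210/np.tan(np.radians(c["fov_y"])/2); return np.array([[f,0,c["cx"]],[0,f,c["cy"]],[0,0,1.]]),np.array([c["k1"],0,0,0.])
def proj(c,P):
    M=camR(c)@np.diag([1,-1,-1]); Rw=M.T; t=-Rw@np.array(c["position"])
    k,d=K(c); return cv2.projectPoints(np.array(P,float).reshape(-1,1,3),cv2.Rodrigues(Rw)[0],t,k,d)[0].reshape(-1,2)
def unproj(c,uv,z):
    k,d=K(c); n=cv2.undistortPoints(np.array(uv,float).reshape(-1,1,2),k,d).reshape(-1,2)
    r=(camR(c)@np.diag([1,-1,-1])@np.c_[n,np.ones(len(n))].T).T; p=np.array(c["position"])
    return p+r*((z-p[2])/r[:,2])[:,None]
def snap(n,f,s=1):
    im=viewer.read_camera(n)[:,:,::-1]; cv2.imwrite(f"pics/{f}.png",im); return im
E
python3 - <<'E'
from h import *
for n in("top","side","wrist"):
    c=cal(n); print(n,c); im=snap(n,n+"0")
    if n=="wrist": continue
    for t in("fixture","catch_pad","cup_plate","spigot_plate","cup_plate_grip","spigot_plate_grip","mouth","end_stop","cap_near","cartridge_near"):
        print(t,[(np.round(b["location"]).astype(int).tolist(),round(b["conf"],2)) for b in boxes_of(n,t)])
a=cv2.imread("pics/top0.png");b=cv2.imread("pics/side0.png")
print(env.get_obs())
E
```

```text
top {'fov_y': 43.58862628574501, 'cx': 275.0532225401902, 'cy': 215.04401258950577, 'k1': -0.11126253078900844, 'position': array([0.45892009, 0.07605032, 1.57941989]), 'orientation': array([  5.59647439,   0.81870548, -89.50377078])}
fixture [([295, 218], 0.71)]
catch_pad [([305, 245], 0.47), ([224, 235], 0.42)]
cup_plate [([283, 143], 0.8), ([308, 217], 0.78), ([199, 299], 0.72)]
spigot_plate [([228, 240], 0.64), ([347, 202], 0.19)]
cup_plate_grip [([304, 217], 0.89), ([194, 300], 0.75), ([286, 145], 0.56)]
spigot_plate_grip [([225, 239], 0.85)]
mouth [([294, 222], 0.74)]
end_stop [([292, 219], 0.64)]
cap_near [([245, 196], 0.48)]
cartridge_near [([346, 203], 0.7)]
side {'fov_y': 56.449097938715965, 'cx': 278.786031134327, 'cy': 209.45145866346567, 'k1': -0.09085964823116038, 'position': array([0.30999207, 0.67991055, 0.67711148]), 'orientation': array([  47.70970833,    0.35078321, -154.57122096])}
fixture [([286, 218], 0.85)]
catch_pad [([318, 218], 0.56)]
cup_plate [([287, 203], 0.73), ([198, 202], 0.59), ([342, 366], 0.57)]
spigot_plate [([274, 288], 0.96), ([290, 202], 0.22)]

[... 569 characters left out ...]
.15, 'qpos': array([-71.44066553,  18.39143836,  -4.01391513,  83.10686944,
         1.29401501,  78.54058171,  -3.26204924]), 'joint_velocities': array([ 0.04611233,  0.01603414, -0.03788584, -0.00340954,  0.05516953,
       -0.01676019,  0.07306576]), 'effort': array([-2.78971402e-04, -4.91119730e+01, -4.03315583e-01, -3.12773037e+01,
       -6.38126093e-02,  3.38509271e-02,  1.89112700e-05]), 'tool_pos': array([0.19823089, 0.61906535, 0.22259771]), 'tool_rot': array([1.79993823e+02, 2.40837719e-03, 1.62245128e+02]), 'force': array([ 0.81510918, -0.04113195,  0.42560732]), 'wrist_torque': array([-0.03309716,  0.00199771,  0.00233279]), 'grasp_force': 0.0, 'grip_width': 0.08700001474489505}
```

View pics/top0.png

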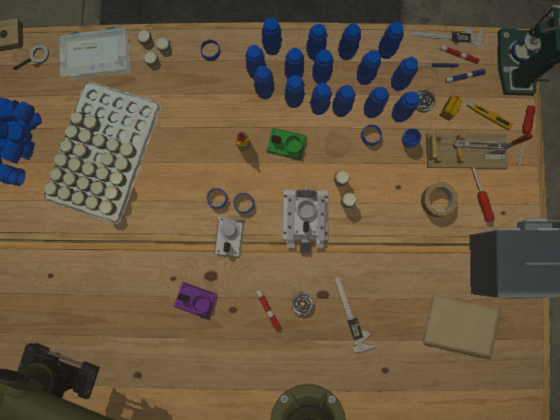

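View pics/side0.png

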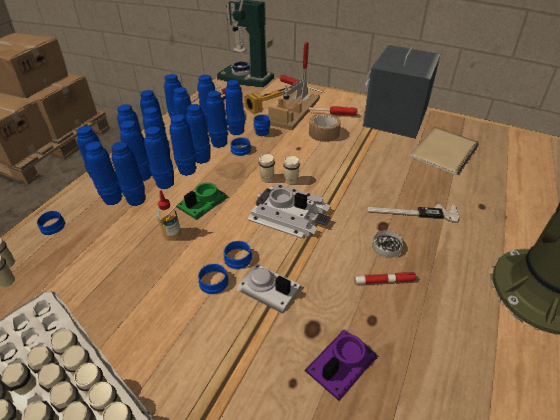

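Top: base is at (307,410), the fixture at (305,218) with its mouth towards the robot. Three things are shaped like the cup plate: bright metal at (307,215) in the fixture, green at (287,143) and purple at (197,300). The metal one in the fixture is the one meant. The spigot plate is at (229,238). I'll confirm both in one enlarged crop and get first positions.

Run:
```python
from h import *
a=cv2.imread("pics/top0.png")[175:270,200:370]; b=cv2.imread("pics/side0.png")[150:315,205:345]
a=cv2.resize(a,None,fx=4.4,fy=4.4,interpolation=cv2.INTER_CUBIC)[:, :]
cv2.imwrite("pics/crop.png",a)
c=cal("top"); s=cal("side")
for n,cc in(("top",c),("side",s)):
    viewer.read_camera(n)
    for t,z in(("fixture",.02),("spigot_plate",.01),("cup_plate",.035),("cup_plate_grip",.056),("spigot_plate_grip",.034),("catch_pad",.02)):
        for m in masks_of(n,t)[:3]:
            v,u=np.nonzero(m["pixels"]); 
            if len(u)<5: continue
            P=unproj(cc,np.c_[u,v],z)[:,:2].astype(np.float32); r=cv2.minAreaRect(P)
            print(n,t,round(m["conf"],2),np.round(r[0],4),np.round(r[1],4),round(r[2],1),"loc",unproj(cc,[m["location"]],z)[0].round(4))
```

```text
top fixture 0.95 [0.5964 0.0104] [0.1314 0.1946] 89.9 loc [0.5924 0.038  0.02  ]
top spigot_plate 0.92 [0.5477 0.2359] [0.082  0.1076] 84.4 loc [0.539  0.2465 0.01  ]
top spigot_plate 0.71 [0.5973 0.0112] [0.1348 0.1959] 89.9 loc [0.5911 0.0461 0.01  ]
top cup_plate 0.72 [0.6066 0.0094] [0.1102 0.0678] 0.0 loc [0.605  0.0039 0.035 ]
top cup_plate 0.68 [0.8246 0.0667] [0.1076 0.078 ] 75.9 loc [0.8291 0.0691 0.035 ]
top cup_plate 0.66 [ 0.6565 -0.1135] [0.0418 0.0418] 0.4 loc [ 0.649  -0.1152  0.035 ]
top cup_plate_grip 0.84 [0.6046 0.0106] [0.1083 0.0726] 0.4 loc [0.6058 0.0127 0.056 ]
top cup_plate_grip 0.69 [0.3598 0.3299] [0.1104 0.0802] 71.3 loc [0.3502 0.3347 0.056 ]
top spigot_plate_grip 0.92 [0.547  0.2334] [0.0824 0.1082] 84.2 loc [0.5446 0.2422 0.034 ]
top spigot_plate_grip 0.59 [ 0.6565 -0.1136] [0.0416 0.042 ] 89.8 loc [ 0.6502 -0.1037  0.034 ]
top spigot_plate_grip 0.18 [0.6067 0.0093] [0.1102 0.0678] 0.1 loc [0.6053 0.0139 0.034 ]
top catch_pad 0.66 [0.5259 0.01  ] [0.0534 0.0297] 0.3 loc [0.527  0.0151 0.02  ]
top catch_pad 0.35 [0.5966 0.01  ] [0.1338 0.1947] 87.7 loc [
[... 174 characters left out ...]
0.1421  0.02  ]
side spigot_plate 0.78 [0.5459 0.246 ] [0.0841 0.1172] 84.1 loc [0.5397 0.2407 0.01  ]
side cup_plate 0.96 [0.8117 0.0904] [0.1214 0.0936] 78.6 loc [0.8071 0.1062 0.035 ]
side cup_plate 0.77 [0.6062 0.0045] [0.0825 0.1186] 88.7 loc [0.6019 0.0113 0.035 ]
side cup_plate_grip 0.94 [0.7941 0.1091] [0.1189 0.0911] 78.6 loc [0.7942 0.1081 0.056 ]
side cup_plate_grip 0.67 [0.3481 0.3612] [0.1104 0.0736] 70.5 loc [0.3478 0.3601 0.056 ]
side catch_pad 0.78 [0.5277 0.0137] [0.0352 0.0602] 84.3 loc [0.5268 0.02   0.02  ]
side catch_pad 0.55 [0.5421 0.2517] [0.0805 0.1127] 85.1 loc [0.5398 0.2476 0.02  ]
side catch_pad 0.28 [0.6449 0.2019] [0.0628 0.0807] 28.4 loc [0.632  0.2177 0.02  ]
```

View pics/crop.png

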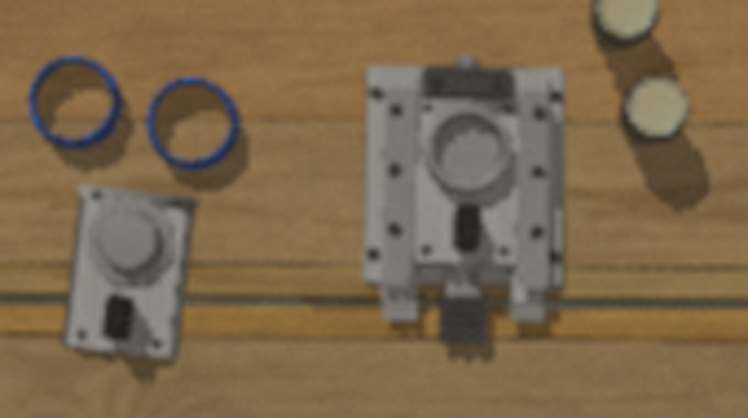

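The crop confirms the bright metal cup plate in the fixture (crop ~(468,170), grip block at (467,228), pad at (465,318)) and the spigot plate on the left (boss ~(125,240), block (118,318)). The fixture is aligned with world x. I'll bring the wrist camera over both.

Request:
apply_moves(
  moves=[
    [-0.2,-0.16,0,0,0,0,1],
    [-0.39,-0.31,0,0,0,0,1],
    [-0.58,-0.46,0,0,0,0,1],
    [-0.78,-0.62,0,0,0,0,1],
  ],
)

```text
time_s: 2.25
tool_pos: [0.3091, 0.4529, 0.2227]
tool_rot: [180.0, 0.0, 162.3]
force: [0.8, -0.2, 0.5]
grip_width: 0.0872
grasp_force: 0.0
```

Request:
apply_moves(
  moves=[
    [-0.2,-0.16,0,0,0,0,1],
    [-0.39,-0.31,0,0,0,0,1],
    [-0.58,-0.46,0,0,0,0,1],
    [-0.78,-0.62,0,0,0,0,1],
  ],
)

```text
time_s: 2.65
tool_pos: [0.4192, 0.2882, 0.223]
tool_rot: [179.9, 0.0, 162.3]
force: [1.6, 0.2, -0.3]
grip_width: 0.0871
grasp_force: 0.0
```

Request:
apply_moves(
  moves=[
    [-0.2,-0.16,0,0,0,-0.07,1],
    [-0.39,-0.31,0,0,0,-0.14,1],
    [-0.58,-0.46,0,0,0,-0.207,1],
    [-0.78,-0.62,0,0,0,-0.207,1],
    [-0.78,-0.62,0,0,0,-0.207,1],
    [-0.78,-0.62,0,0,0,-0.207,1],
  ],
)

```text
time_s: 3.25
tool_pos: [0.5296, 0.1228, 0.2226]
tool_rot: [180.0, -0.0, 179.8]
force: [-0.4, 0.4, -0.0]
grip_width: 0.0871
grasp_force: 0.0
```

Run:
```python
from h import *
print(env.get_obs()["qpos"].round(1))
c=cal("wrist"); im=snap("wrist","w1")
for t,z in(("fixture",.036),("spigot_plate",.006),("cup_plate",.03),("cup_plate_grip",.06),("spigot_plate_grip",.05),("catch_pad",.02)):
    for m in masks_of("wrist",t)[:2]:
        v,u=np.nonzero(m["pixels"]); 
        if len(u)<5: continue
        r=cv2.minAreaRect(unproj(c,np.c_[u,v],z)[:,:2].astype(np.float32))
        print(t,round(m["conf"],2),np.round(r[0],4),np.round(r[1],4),round(r[2],1),"loc",unproj(c,[m["location"]],z)[0].round(4))
def box(o,yaw,pts,col):
    Rz=R.from_euler('z',yaw,degrees=True).as_matrix(); P=(Rz@np.array(pts,float).T).T+np.array(o)
    q=(proj(c,P)*1.4*8).astype(int).reshape(-1,1,2); cv2.polylines(big,[q],True,col,1,cv2.LINE_AA,3)
big=cv2.resize(im,None,fx=1.4,fy=1.4,interpolation=cv2.INTER_CUBIC)
def rect(x0,x1,y0,y1,z): return [(x0,y0,z),(x1,y0,z),(x1,y1,z),(x0,y1,z)]
F=(0.606,.0095,0)
box(F,0,rect(-50,60,-68,68,36e-0)and rect(-.05,.06,-.068,.068,.036),(0,0,255))
box(F,0,rect(-.11,-.078,-.016,.016,.02),(0,255,0))
box(F,0,rect(-.048,-.018,-.008,.008,.072),(255,0,255))
S=(.5475,.236,0)
box(S,-5.6,rect(-.055,.055,-.04,.04,0),(0,0,255)); box(S,-5.6,rect(-.048,-.018,-.008,.008,.05),(255,0,255))
cv2.imwrite("pics/w1o.png",big)
```

```text
[-36.3   5.3  21.8  99.1  -2.   76.   75.8]
fixture 0.57 [0.5739 0.0203] [0.1279 0.1532] 89.3 loc [0.554  0.0263 0.036 ]
fixture 0.16 [0.6266 0.1908] [0.0575 0.0496] 89.7 loc [0.6194 0.1847 0.036 ]
spigot_plate 0.91 [0.5477 0.2393] [0.0819 0.1128] 83.7 loc [0.5463 0.2405 0.006 ]
cup_plate 0.75 [0.6022 0.0095] [0.0713 0.1031] 88.4 loc [0.5838 0.0133 0.03  ]
cup_plate 0.74 [0.6345 0.284 ] [0.0607 0.0175] 51.5 loc [0.6326 0.2805 0.03  ]
cup_plate_grip 0.95 [0.3923 0.3031] [0.0475 0.1055] 0.2 loc [0.3834 0.31   0.06  ]
cup_plate_grip 0.73 [0.739  0.0588] [0.0396 0.0112] 75.1 loc [0.7341 0.0533 0.06  ]
spigot_plate_grip 0.66 [0.5365 0.2253] [0.0732 0.1005] 84.0 loc [0.5358 0.2257 0.05  ]
catch_pad 0.82 [0.5269 0.014 ] [0.0551 0.0316] 0.6 loc [0.525  0.0145 0.02  ]
```

View pics/w1o.png

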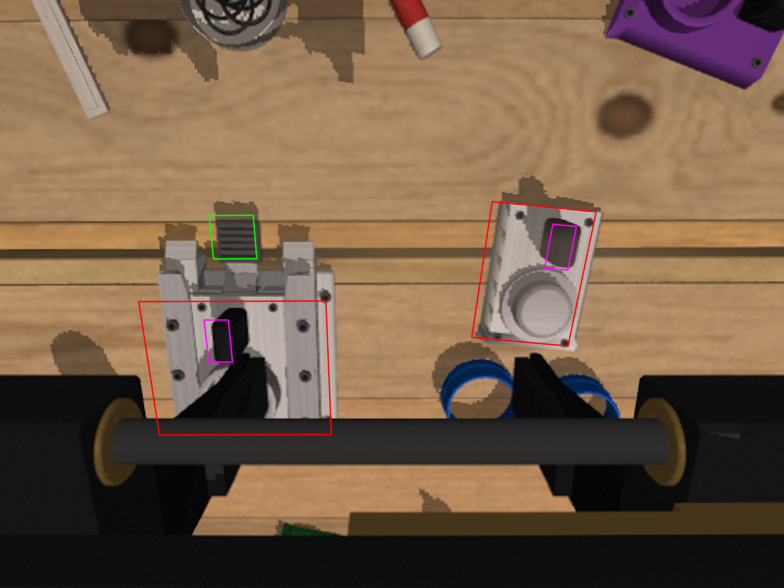

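The wrist view shows the pad at about (238,238), the cup plate's block at (222,340), the spigot plate at (535,275) and its block at (561,245). The overlay is about 3 mm short in y, so the fixture is at about (0.609, 0.012). Next: shut the fingers and move over the pad.

Request:
apply_moves(
  grip_force=10,
  moves=[
    [0.05,-0.25,0,0,0,0,0],
    [0.1,-0.5,0.1,0,0,0,0],
    [0.1,-0.55,0.35,0,0,0,0],
    [0.1,-0.55,0.6,0,0,0,0],
    [0.1,-0.55,0.8,0,0,0,0],
    [0.1,-0.55,0.94,0,0,0,0],
    [0.1,-0.55,0.94,0,0,0,0],
  ],
)

```text
time_s: 4.3
tool_pos: [0.5054, 0.0143, 0.0308]
tool_rot: [-179.9, -0.5, -179.9]
force: [-1.2, -0.8, -0.1]
grip_width: 0.0391
grasp_force: 0.0
```

Run:
```python
from h import *
o=env.get_obs();print(o["tool_pos"],o["grip_width"],o["qpos"].round(1))
im=snap("side","s1")[150:270,230:370]; cv2.imwrite("pics/s1c.png",cv2.resize(im,None,fx=5,fy=5,interpolation=cv2.INTER_CUBIC))
```

```text
[0.50539635 0.01425483 0.03083036] 0.039108892358081765 [-28.7  12.6  26.4 115.7  -6.8  53.6  91.4]
```

View pics/s1c.png

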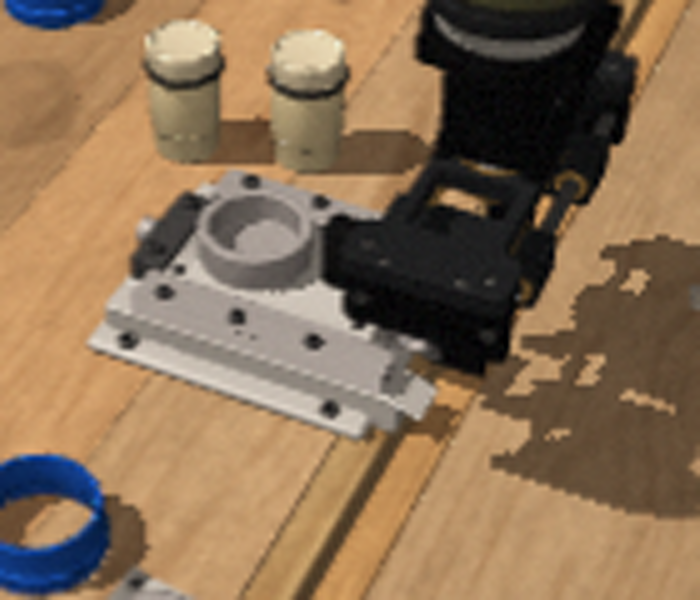

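The gripper is over the pad (crop ~(420,330)), the fixture is untouched, and the fingers are still closing. Let it settle.

Request:
apply_moves(
  moves=[
    [0,0,0,0,0,0,0],
    [0,0,0,0,0,0,0],
    [0,0,0,0,0,0,0],
    [0,0,0,0,0,0,0],
    [0,0,0,0,0,0,0],
  ],
)

```text
time_s: 4.85
tool_pos: [0.5097, 0.0143, 0.0352]
tool_rot: [180.0, 0.1, -180.0]
force: [0.1, 0.6, -0.7]
grip_width: 0.0016
grasp_force: 0.0
```

Request:
apply_moves(
  moves=[
    [-0.015,0,0.04,0,0,0,0],
    [-0.015,0,0.075,0,0,0,0],
    [-0.015,0,0.09,0,0,0,0],
    [-0.015,0,0.105,0,0,0,0],
    [-0.015,0,0.11,0,0,0,0],
    [-0.015,0,0.11,0,0,0,0],
    [-0.015,0,0.11,0,0,0,0],
  ],
)

```text
time_s: 5.55
tool_pos: [0.5125, 0.0142, 0.0128]
tool_rot: [180.0, 0.0, -180.0]
force: [0.5, 0.4, 3.3]
grip_width: 0.0004
grasp_force: 1.7
```

```bash
cat > c.py <<'E'
from h import *
a=cv2.imread("pics/s1.png").astype(int); b=snap("side","s2").astype(int)
d=np.abs(a-b).sum(2)[170:220,255:290]; print(env.get_obs()["tool_pos"],env.get_obs()["force"],(d>60).sum())
g=masks_of("side","cup_plate"); print([(m["location"],m["conf"]) for m in g])
E
python3 c.py
```

```text
[0.5124671  0.01417878 0.01282234] [0.00888708 0.74089272 3.64267716] 249
[([282.1, 198.8], 0.91), ([342.2, 361.8], 0.89), ([197.6, 200.5], 0.83)]
```

Request:
apply_moves(
  moves=[
    [0,0,-0.1,0,0,0,0],
    [0,0,-0.3,0,0,0,0.5],
    [0,0,-0.5,0,0,0,0.5],
    [0.2,0,-0.65,0,0,0,0.5],
    [0.2,0,-0.65,0,0,0,0.5],
    [0.2,0,-0.65,0,0,0,0.5],
  ],
)

```text
time_s: 6.25
tool_pos: [0.4719, 0.0144, 0.1429]
tool_rot: [179.9, 0.1, -179.9]
force: [0.4, -0.3, -0.7]
grip_width: 0.0326
grasp_force: 0.0
```

Run:
```python
from h import *
c=cal("wrist");im=snap("wrist","w2"); o=env.get_obs();print(o["tool_pos"],o["grip_width"])
F=(.609,.012)
big=cv2.resize(im,None,fx=1.4,fy=1.4)
def poly(P,col): cv2.polylines(big,[(proj(c,P)*1.4).round().astype(int).reshape(-1,1,2)],True,col,1,cv2.LINE_AA)
r=lambda x0,x1,y0,y1,z:[(x0,y0,z),(x1,y0,z),(x1,y1,z),(x0,y1,z)]
poly(r(F[0]-.110,F[0]-.078,F[1]-.016,F[1]+.016,.02),(0,255,0))
for dx,col in((0,(0,0,255)),(-.0135,(255,0,255))):
    poly(r(F[0]+dx-.048,F[0]+dx-.018,F[1]-.008,F[1]+.008,.072),col)
    poly(r(F[0]+dx-.055,F[0]+dx-.02,F[1]-.033,F[1]+.033,.034),col)
cv2.imwrite("pics/w2o.png",big)
```

```text
[0.47178371 0.01423149 0.1418216 ] 0.036189186088545225
```

View pics/w2o.png

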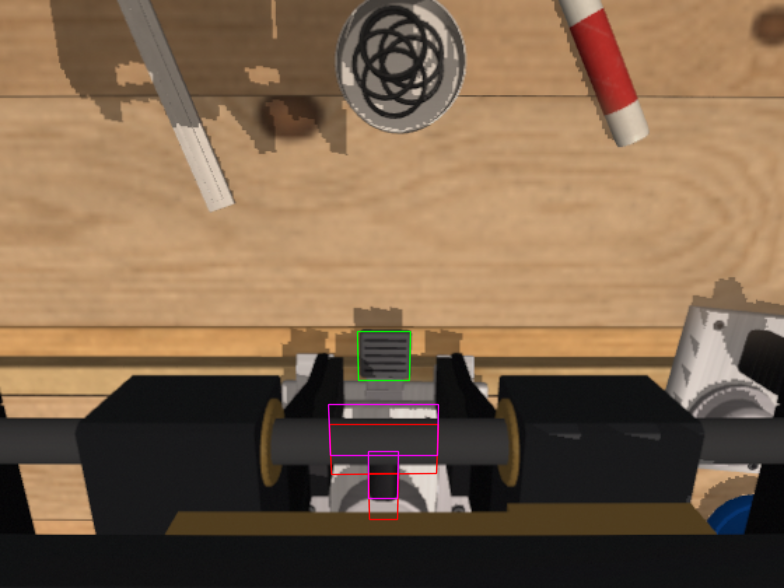

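The wrist view shows the pad at (384,355) on the overlay and the block's front face at about (383,470–498). That matches the magenta "sprung out" outline, so the catch has let go. Now gripping the block.

Request:
apply_moves(
  grip_force=15,
  moves=[
    [-0.23,-0.01,0,0,0,0,0.5],
    [-0.45,-0.01,0.05,0,0,0,0.5],
    [-0.45,-0.01,0.25,0,0,0,0.5],
    [-0.45,-0.01,0.45,0,0,0,0.5],
    [-0.45,-0.01,0.505,0,0,0,0.5],
    [-0.45,-0.01,0.505,0,0,0,0.5],
    [-0.45,-0.01,0.505,0,0,0,0.5],
    [-0.45,-0.01,0.505,0,0,0,0.3],
    [-0.45,-0.01,0.505,0,0,0,0.1],
    [-0.45,-0.01,0.505,0,0,0,0.1],
    [-0.45,-0.01,0.505,0,0,0,0.1],
    [-0.45,-0.01,0.505,0,0,0,0.1],
  ],
)

```text
time_s: 7.5
tool_pos: [0.5625, 0.0117, 0.042]
tool_rot: [-180.0, 0.1, -180.0]
force: [0.6, -0.8, 1.0]
grip_width: 0.0158
grasp_force: 14.9
```

Gripped at 15.8 mm, which is the block's width. Now draw it out straight and slowly with a firmer grip.

Request:
apply_moves(
  grip_force=40,
  moves=[
    [0,0,0,0,0,0,0.1],
    [0.03,0,0,0,0,0,0.1],
    [0.08,0,0,0,0,0,0.1],
    [0.14,0,0,0,0,0,0.1],
    [0.2,0,0,0,0,0,0.1],
    [0.26,0,0,0,0,0,0.1],
    [0.32,0,0,0,0,0,0.1],
  ],
)

```text
time_s: 8.2
tool_pos: [0.4972, 0.0123, 0.0417]
tool_rot: [180.0, 0.0, -180.0]
force: [1.6, -1.3, 1.2]
grip_width: 0.0159
grasp_force: 39.9
```

Request:
apply_moves(
  moves=[
    [0.06,0,0,0,0,0,0.1],
    [0.12,0,0,0,0,0,0.1],
    [0.18,0,0,0,0,0,0.1],
    [0.24,0,0,0,0,0,0.1],
    [0.3,0,0,0,0,0,0.1],
    [0.32,0,0,0,0,0,0.1],
    [0.32,0,0,0,0,0,0.1],
  ],
)

```text
time_s: 8.9
tool_pos: [0.4322, 0.0121, 0.0408]
tool_rot: [180.0, -0.2, -179.9]
force: [0.1, -0.8, -2.2]
grip_width: 0.0159
grasp_force: 39.9
```

Out. Lift, and carry it right.

Request:
apply_moves(
  moves=[
    [0,0,-0.1,0,0,0,0.1],
    [0,0,-0.25,0,0,0,0.1],
    [0,-0.1,-0.35,0,0,0,0.1],
    [0,-0.3,-0.35,0,0,0,0.1],
    [0,-0.5,-0.35,0,0,0,0.1],
    [-0.02,-0.7,-0.35,0,0,0,0.1],
    [-0.05,-0.9,-0.35,0,0,0,0.1],
  ],
)

```text
time_s: 9.6
tool_pos: [0.4438, -0.1693, 0.1113]
tool_rot: [180.0, -0.0, -179.9]
force: [0.9, 0.6, -2.5]
grip_width: 0.0156
grasp_force: 39.9
```

Request:
apply_moves(
  moves=[
    [0,-0.2,0,0,0,0,0.1],
    [0,-0.4,0,0,0,0,0.1],
    [0,-0.6,0,0,0,0,0.1],
    [0,-0.8,0.1,0,0,0,0.1],
    [0,-0.86,0.2,0,0,0,0.1],
    [0,-0.86,0.3,0,0,0,0.1],
    [0,-0.86,0.35,0,0,0,0.1],
    [0,-0.86,0.35,0,0,0,0.1],
    [0,-0.86,0.35,0,0,0,0.1],
  ],
)

```text
time_s: 10.5
tool_pos: [0.445, -0.3396, 0.0418]
tool_rot: [-180.0, 0.0, -179.9]
force: [0.3, -0.9, -1.5]
grip_width: 0.0158
grasp_force: 39.9
```

Request:
apply_moves(
  moves=[
    [0,0,0.03,0,0,0,0.1],
    [0,0,0.06,0,0,0,0.1],
    [0,0,0.085,0,0,0,0.1],
    [0,0,0.1,0,0,0,0.1],
    [0,0,0.105,0,0,0,0.1],
    [0,0,0.105,0,0,0,0.1],
    [0,0,0.105,0,0,0,0.1],
  ],
)

```text
time_s: 11.2
tool_pos: [0.4446, -0.3401, 0.0207]
tool_rot: [-180.0, 0.0, -180.0]
force: [0.0, -0.2, -2.6]
grip_width: 0.016
grasp_force: 39.9
```

Request:
apply_moves(
  moves=[
    [0,0,0.004,0,0,0,0.1],
    [0,0,0.007,0,0,0,0.1],
    [0,0,0.007,0,0,0,0.1],
  ],
)

```text
time_s: 11.5
tool_pos: [0.4446, -0.3402, 0.0196]
tool_rot: [-180.0, 0.0, -180.0]
force: [-0.9, 0.6, 2.2]
grip_width: 0.0159
grasp_force: 39.9
```

Down on the bench. Release, rise, and go over to the spigot plate.

Request:
apply_moves(
  grip_force=15,
  moves=[
    [0,0,0,0,0,0,0.3],
    [0,0,0,0,0,0,0.5],
    [0,0,0,0,0,0,0.5],
    [0,0,-0.05,0,0,0,0.5],
    [0,0,-0.2,0,0,0,0.5],
    [0,0,-0.45,0,0,0,0.5],
    [0,0,-0.7,0,0,0,0.5],
    [0,0.1,-0.9,0,0,0,0.5],
    [0,0.3,-1,0,0,0,0.5],
    [0,0.55,-1,0,0,0,0.5],
    [-0.05,0.8,-1,0,0,0,0.5],
    [-0.1,1,-1,0,0,0,0.5],
  ],
)

```text
time_s: 12.7
tool_pos: [0.4645, -0.1374, 0.2205]
tool_rot: [179.9, 0.2, -179.9]
force: [0.6, 0.1, -0.2]
grip_width: 0.0434
grasp_force: 0.0
```

Request:
apply_moves(
  moves=[
    [-0.05,0.25,0,0,0,0,0.5],
    [-0.1,0.5,0,0,0,0,0.5],
    [-0.15,0.75,0,0,0,0,0.5],
    [-0.2,1,0,0,0,0,0.5],
  ],
)

```text
time_s: 13.1
tool_pos: [0.5037, 0.0579, 0.2202]
tool_rot: [180.0, 0.1, -180.0]
force: [0.8, 0.1, 0.2]
grip_width: 0.0431
grasp_force: 0.0
```

Request:
apply_moves(
  moves=[
    [-0.03,0.25,0,0,0,0.03,0.5],
    [-0.08,0.5,0,0,0,0.07,0.5],
    [-0.08,0.75,0,0,0,0.07,0.5],
    [-0.08,0.9,0,0,0,0.07,0.5],
    [-0.08,0.9,0,0,0,0.07,0.5],
    [-0.08,0.9,0,0,0,0.07,0.5],
    [-0.08,0.9,0,0,0,0.07,0.5],
  ],
)

```text
time_s: 13.8
tool_pos: [0.5198, 0.2343, 0.2196]
tool_rot: [-180.0, 0.0, 173.9]
force: [0.3, -0.8, 0.3]
grip_width: 0.0433
grasp_force: 0.0
```

Run:
```python
from h import *
o=env.get_obs();print(o["tool_pos"],o["tool_rot"],o["force"])
c=cal("wrist"); im=snap("wrist","w3")
for t,z in (("spigot_plate",.006),):
    for m in masks_of("wrist",t)[:2]:
        v,u=np.nonzero(m["pixels"]); r=cv2.minAreaRect(unproj(c,np.c_[u,v],z)[:,:2].astype(np.float32))
        print(t,round(m["conf"],2),np.round(r[0],4),np.round(r[1],4),round(r[2],1))
ct=cal("top");viewer.read_camera("top")
for m in masks_of("top","cup_plate")[:4]:
    print("top",m["conf"],unproj(ct,[m["location"]],.02)[0].round(3))
big=cv2.resize(im,None,fx=1.4,fy=1.4)
Rz=R.from_euler('z',-6,degrees=True).as_matrix();S=np.array((.5477,.238,0))
for x0,x1,w,z in((-.055,.055,.04,0),(-.055,.055,.033,.012),(-.048,-.018,.008,.05),(-.048,-.018,.008,.012)):
    P=np.array([(x0,-w,z),(x1,-w,z),(x1,w,z),(x0,w,z)])@Rz.T+S
    cv2.polylines(big,[(proj(c,P)*1.4).round().astype(int).reshape(-1,1,2)],True,(0,0,255),1,cv2.LINE_AA)
cv2.imwrite("pics/w3o.png",big)
```

```text
[0.51983804 0.23433557 0.21964649] [-1.79970023e+02  4.49061704e-02  1.73883513e+02] [ 0.26042294 -0.78980198  0.32759224]
spigot_plate 0.8 [0.5481 0.2401] [0.0802 0.115 ] 84.7
top 0.92 [0.834 0.07  0.02 ]
top 0.83 [0.361 0.347 0.02 ]
top 0.81 [ 0.479 -0.338  0.02 ]
```

View pics/w3o.png

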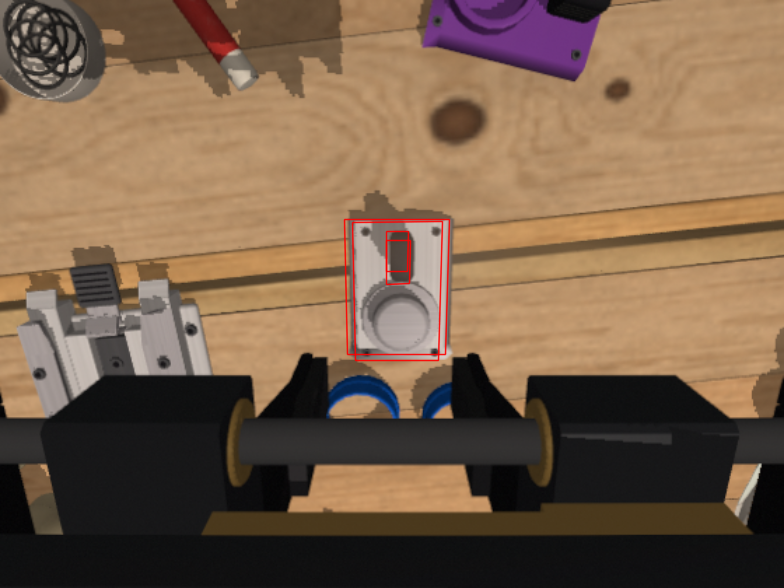

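The top view puts the cup plate at (0.479, -0.338), flat and clear. In the wrist view the spigot plate's edges are about 4 px right of the overlay, with the block at about (400,257), so the plate is at about (0.548, 0.239) with yaw about -6°. Descend and grip.

Request:
apply_moves(
  moves=[
    [0.03,0.04,0.2,0,0,0,0.5],
    [0.03,0.04,0.45,0,0,0,0.5],
    [0.03,0.04,0.7,0,0,0,0.5],
    [0.03,0.04,0.88,0,0,0,0.5],
    [0.03,0.04,0.97,0,0,0,0.5],
    [0.03,0.04,0.99,0,0,0,0.5],
    [0.03,0.04,0.99,0,0,0,0.5],
    [0.03,0.04,0.99,0,0,0,0.5],
    [0.03,0.04,0.99,0,0,0,0.3],
    [0.03,0.04,0.99,0,0,0,0.1],
    [0.03,0.04,0.99,0,0,0,0.1],
    [0.03,0.04,0.99,0,0,0,0.1],
    [0.03,0.04,0.99,0,0,0,0.1],
  ],
)

```text
time_s: 15.3
tool_pos: [0.5142, 0.2444, 0.0215]
tool_rot: [-180.0, 0.0, 174.0]
force: [-0.6, -1.9, 2.5]
grip_width: 0.016
grasp_force: 15.0
```

Request:
apply_moves(
  grip_force=40,
  moves=[
    [0,0,0,0,0,0,0.1],
    [0,0,0,0,0,0,0.1],
    [0,0,-0.1,0,0,0,0.1],
    [0,0,-0.25,0,0,0,0.1],
    [0,0,-0.45,0,0,0,0.1],
    [0,0,-0.55,0,0,0,0.1],
    [0,0,-0.55,0,0,0,0.1],
  ],
)

```text
time_s: 16.0
tool_pos: [0.5159, 0.2462, 0.1338]
tool_rot: [179.8, 0.2, 174.1]
force: [0.2, 0.7, -3.6]
grip_width: 0.0156
grasp_force: 40.0
```

Run:
```python
from h import *
o=env.get_obs();print(o["tool_pos"],o["tool_rot"],o["force"],o["grip_width"])
```

```text
[0.51585188 0.24620484 0.13375352] [179.76864104   0.24703934 174.05291158] [ 0.21679325  0.70751657 -3.56985001] 0.015555937391960055
```

Held. Carry it to in front of the mouth, squaring up on the way.

Request:
apply_moves(
  moves=[
    [0.04,-0.2,0,0,0,0,0.1],
    [0.08,-0.4,0,0,0,0,0.1],
    [0.115,-0.6,0,0,0,0,0.1],
  ],
)

```text
time_s: 16.3
tool_pos: [0.4765, 0.1265, 0.1284]
tool_rot: [-179.9, -0.2, 174.1]
force: [1.0, -0.8, -3.1]
grip_width: 0.0158
grasp_force: 40.0
```

Request:
apply_moves(
  moves=[
    [0.04,-0.2,0,0,0,-0.02,0.1],
    [0.08,-0.4,0.05,0,0,-0.05,0.1],
    [0.115,-0.6,0.15,0,0,-0.07,0.1],
    [0.115,-0.6,0.15,0,0,-0.07,0.1],
    [0.115,-0.6,0.15,0,0,-0.07,0.1],
    [0.115,-0.6,0.15,0,0,-0.07,0.1],
  ],
)

```text
time_s: 16.9
tool_pos: [0.4432, 0.0119, 0.1004]
tool_rot: [-180.0, -0.0, -179.9]
force: [-0.3, 0.9, -3.0]
grip_width: 0.0162
grasp_force: 40.0
```

Run:
```python
from h import *
o=env.get_obs();print(o["tool_pos"],o["tool_rot"],o["force"],o["grip_width"])
im=snap("side","s3"); c=cal("side")
x,y,z=o["tool_pos"]; u=z-.0215; S=np.array((x+.033,y,u)); big=cv2.resize(im[140:260,240:400],None,fx=5,fy=5,interpolation=cv2.INTER_CUBIC)
def poly(P,col): cv2.polylines(big,[((proj(c,P)-[240,140]+.5)*5).round().astype(int).reshape(-1,1,2)],True,col,1,cv2.LINE_AA)
r=lambda x0,x1,w,z:np.array([(x0,-w,z),(x1,-w,z),(x1,w,z),(x0,w,z)])
poly(S+r(-.055,.055,.04,0),(0,0,255)); poly(S+r(-.055,.055,.033,.012),(0,0,255))
poly(np.array((.609,.012,0))+r(-.05,.06,.068,0),(0,255,0))
cv2.imwrite("pics/s3o.png",big)
```

```text
[0.44318589 0.0119248  0.10039125] [-1.79996478e+02 -4.99184078e-02 -1.79892838e+02] [-0.29002131  0.9254728  -2.97705106] 0.01616001310379849
```

View pics/s3o.png

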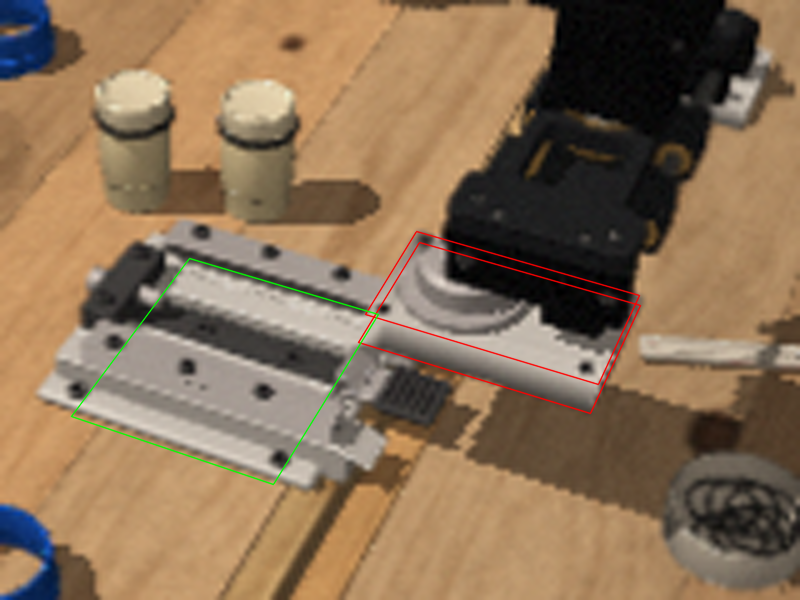

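The held plate lies on its predicted outline (red), level, with its leading end at the mouth. Lower it onto the landing arms.

Request:
apply_moves(
  moves=[
    [-0.015,0,0.1,0,0,0,0.1],
    [-0.015,0,0.2,0,0,0,0.1],
    [-0.015,0,0.26,0,0,0,0.1],
    [-0.015,0,0.275,0,0,0,0.1],
    [-0.015,0,0.28,0,0,0,0.1],
    [-0.015,0,0.28,0,0,0,0.1],
    [-0.015,0,0.28,0,0,0,0.1],
  ],
)

```text
time_s: 17.65
tool_pos: [0.4472, 0.0111, 0.0459]
tool_rot: [180.0, 0.1, -179.9]
force: [-0.0, -0.4, -3.5]
grip_width: 0.0156
grasp_force: 40.0
```

Request:
apply_moves(
  moves=[
    [0,0,0.005,0,0,0,0.1],
    [-0.02,0,0.008,0,0,0,0.1],
    [-0.05,0,0.01,0,0,0,0.1],
    [-0.07,0,0.01,0,0,0,0.1],
    [-0.07,0,0.01,0,0,0,0.1],
  ],
)

```text
time_s: 18.15
tool_pos: [0.4615, 0.0109, 0.0434]
tool_rot: [-180.0, 0.1, -180.0]
force: [-0.4, -0.2, -0.6]
grip_width: 0.0158
grasp_force: 40.0
```

Request:
apply_moves(
  moves=[
    [-0.04,0,0,0,0,0,0.1],
    [-0.08,0,0,0,0,0,0.1],
    [-0.12,0,0,0,0,0,0.1],
    [-0.15,0,0,0,0,0,0.1],
    [-0.15,0,0,0,0,0,0.1],
  ],
)

```text
time_s: 18.65
tool_pos: [0.4922, 0.0109, 0.0434]
tool_rot: [-180.0, 0.1, -180.0]
force: [1.1, 0.2, -1.1]
grip_width: 0.0158
grasp_force: 40.0
```

Request:
apply_moves(
  moves=[
    [-0.03,0,0,0,0,0,0.1],
    [-0.06,0,0,0,0,0,0.1],
    [-0.09,0,0,0,0,0,0.1],
    [-0.12,0,0,0,0,0,0.1],
    [-0.12,0,0,0,0,0,0.1],
  ],
)

```text
time_s: 19.15
tool_pos: [0.5161, 0.011, 0.0434]
tool_rot: [-180.0, 0.1, -180.0]
force: [1.5, 0.3, 1.7]
grip_width: 0.0155
grasp_force: 40.0
```

Request:
apply_moves(
  moves=[
    [-0.04,0,0,0,0,0,0.1],
    [-0.08,0,0,0,0,0,0.1],
    [-0.12,0,0,0,0,0,0.1],
    [-0.16,0,0,0,0,0,0.1],
    [-0.2,0,0,0,0,0,0.1],
    [-0.22,0,0,0,0,0,0.1],
    [-0.22,0,0,0,0,0,0.1],
  ],
)

```text
time_s: 19.85
tool_pos: [0.5594, 0.011, 0.0435]
tool_rot: [-180.0, 0.1, -180.0]
force: [0.3, -0.1, 2.4]
grip_width: 0.0157
grasp_force: 40.0
```

Request:
apply_moves(
  moves=[
    [-0.01,0,0,0,0,0,0.1],
    [-0.02,0,0,0,0,0,0.1],
    [-0.03,0,0,0,0,0,0.1],
    [-0.03,0,0,0,0,0,0.1],
  ],
)

```text
time_s: 20.25
tool_pos: [0.5644, 0.011, 0.0435]
tool_rot: [180.0, -0.0, -180.0]
force: [-1.7, 0.2, 6.0]
grip_width: 0.0157
grasp_force: 40.0
```

Request:
apply_moves(
  moves=[
    [-0.01,0,0,0,0,0,0.1],
    [-0.02,0,0,0,0,0,0.1],
    [-0.03,0,0,0,0,0,0.1],
    [-0.03,0,0,0,0,0,0.1],
  ],
)

```text
time_s: 20.65
tool_pos: [0.5682, 0.011, 0.0434]
tool_rot: [180.0, -0.3, -180.0]
force: [-9.0, 1.0, 11.3]
grip_width: 0.0156
grasp_force: 40.0
```

Request:
apply_moves(
  moves=[
    [-0.006,0,0,0,0,0,0.1],
    [-0.012,0,0,0,0,0,0.1],
    [-0.012,0,0,0,0,0,0.1],
  ],
)

```text
time_s: 20.95
tool_pos: [0.5702, 0.011, 0.0435]
tool_rot: [180.0, -0.3, -180.0]
force: [-9.9, -0.2, 12.4]
grip_width: 0.0155
grasp_force: 40.0
```

Request:
apply_moves(
  moves=[
    [0,0,-0.004,0,0,0,0.1],
    [0,0,-0.008,0,0,0,0.1],
    [0,0,-0.008,0,0,0,0.1],
  ],
)

```text
time_s: 21.25
tool_pos: [0.5703, 0.011, 0.0438]
tool_rot: [180.0, -0.3, -180.0]
force: [-5.1, -0.1, 2.8]
grip_width: 0.0155
grasp_force: 40.0
```

Request:
apply_moves(
  moves=[
    [-0.006,0,0,0,0,0,0.1],
    [-0.012,0,0,0,0,0,0.1],
    [-0.012,0,0,0,0,0,0.1],
  ],
)

```text
time_s: 21.55
tool_pos: [0.5725, 0.0109, 0.0438]
tool_rot: [180.0, -0.3, -180.0]
force: [-6.8, 0.9, 4.1]
grip_width: 0.016
grasp_force: 40.0
```

Request:
apply_moves(
  moves=[
    [-0.006,0,0,0,0,0,0.1],
    [-0.012,0,0,0,0,0,0.1],
    [-0.012,0,0,0,0,0,0.1],
  ],
)

```text
time_s: 21.85
tool_pos: [0.5747, 0.0109, 0.0438]
tool_rot: [180.0, -0.4, -180.0]
force: [-7.6, -0.5, 5.4]
grip_width: 0.0156
grasp_force: 40.0
```

Request:
apply_moves(
  moves=[
    [-0.005,0,0,0,0,0,0.1],
    [-0.01,0,0,0,0,0,0.1],
    [-0.01,0,0,0,0,0,0.1],
  ],
)

```text
time_s: 22.15
tool_pos: [0.5764, 0.0109, 0.0436]
tool_rot: [180.0, -0.4, -180.0]
force: [-8.2, -0.3, 5.0]
grip_width: 0.016
grasp_force: 40.0
```

Request:
apply_moves(
  moves=[
    [-0.004,0,0,0,0,0,0.1],
    [-0.008,0,0,0,0,0,0.1],
    [-0.008,0,0,0,0,0,0.1],
  ],
)

```text
time_s: 22.45
tool_pos: [0.5765, 0.011, 0.0436]
tool_rot: [180.0, -0.6, -180.0]
force: [-12.9, 0.9, 8.2]
grip_width: 0.0156
grasp_force: 40.0
```

Request:
apply_moves(
  moves=[
    [-0.004,0,0,0,0,0,0.1],
    [-0.008,0,0,0,0,0,0.1],
    [-0.008,0,0,0,0,0,0.1],
  ],
)

```text
time_s: 22.75
tool_pos: [0.5766, 0.011, 0.0435]
tool_rot: [179.9, -0.8, -180.0]
force: [-16.2, 1.4, 12.2]
grip_width: 0.0155
grasp_force: 40.0
```

It stopped dead at x = 0.5765 while the force rose, so that is the end stop. Ease off, then see whether the catch holds.

Request:
apply_moves(
  moves=[
    [0.01,0,0,0,0,0,0.1],
    [0.02,0,0,0,0,0,0.1],
    [0.03,0,-0.003,0,0,0,0.1],
    [0.03,0,-0.003,0,0,0,0.1],
  ],
)

```text
time_s: 23.15
tool_pos: [0.5752, 0.0109, 0.044]
tool_rot: [-180.0, -0.2, -180.0]
force: [-3.8, -1.1, -4.4]
grip_width: 0.016
grasp_force: 40.0
```

Request:
apply_moves(
  moves=[
    [0.012,0,0,0,0,0,0.1],
    [0.022,0,0,0,0,0,0.1],
    [0.022,0,0,0,0,0,0.1],
  ],
)

```text
time_s: 23.45
tool_pos: [0.5748, 0.0109, 0.0448]
tool_rot: [-180.0, 0.3, -180.0]
force: [7.3, -0.0, -15.1]
grip_width: 0.0161
grasp_force: 40.0
```

The plate rests 1.5 mm off the stop and holds against a 7 N pull, so the catch has clicked. Unload, let go and rise.

Request:
apply_moves(
  grip_force=5,
  moves=[
    [-0.012,0,0.003,0,0,0,0.1],
    [-0.012,0,0.003,0,0,0,0.1],
    [-0.012,0,0.003,0,0,0,0.35],
    [-0.012,0,0.003,0,0,0,0.45],
    [-0.012,0,0.003,0,0,0,0.45],
    [-0.012,0,-0.1,0,0,0,0.45],
    [-0.012,0,-0.3,0,0,0,0.45],
    [0.1,0,-0.5,0,0,0,0.45],
    [0.3,0.1,-0.75,0,0,0,0.45],
    [0.3,0.3,-0.9,0,0,0,0.45],
    [0.3,0.6,-0.9,0,0,0,0.45],
    [0.2,0.9,-0.9,0,0,0,0.45],
    [0.2,0.9,-0.9,0,0,0,0.45],
    [0.2,0.9,-0.9,0,0,0,0.45],
  ],
)

```text
time_s: 24.85
tool_pos: [0.532, 0.1978, 0.2257]
tool_rot: [179.8, 0.1, -179.5]
force: [-0.7, -0.6, 0.0]
grip_width: 0.039
grasp_force: 0.0
```

Run:
```python
from h import *
o=env.get_obs();print(o["tool_pos"],o["force"])
c=cal("top");a=snap("top","t9");s=snap("side","s9")
w=cal("wrist");v=snap("wrist","w9")
A=cv2.resize(a[170:270,260:460],(800,400)[:2],interpolation=cv2.INTER_CUBIC)
B=cv2.resize(s[150:250,230:350],(384,320)); 
C=cv2.resize(v[160:320,:240],(416,277))
out=np.zeros((600,800,3),np.uint8); out[:280]=cv2.resize(A,(800,400))[:280]; out[280:600,:384]=B; out[280:557,384:]=C
cv2.imwrite("pics/fin.png",out)
```

```text
[0.5319613  0.19775112 0.22566685] [-0.69882464 -0.64505978  0.02912176]
```

View pics/fin.png

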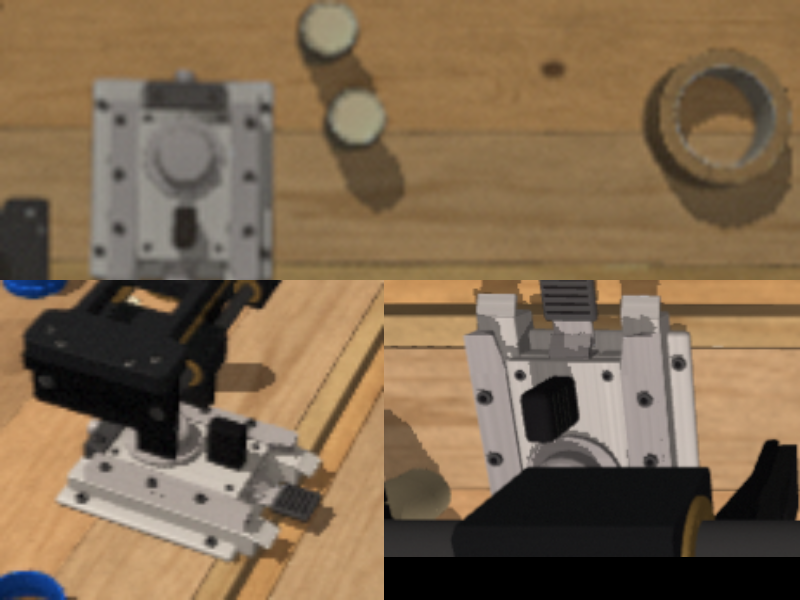

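The spigot plate is home: its front edge is behind the tooth in the wrist crop at (560,355), with the grip at the mouth. The cartridges have not been touched. I'm handing in.

```bash
python3 -c "
from cell import env
print(env.sign_off())"
```

```text
the job is handed in; nothing more can be done
None
```

The changeover is done and handed in at about 25 s. The cup plate lies flat on the bench to the right at about x = 0.48, y = -0.34. The spigot plate is home and held against a 7 N pull, so the catch has clicked behind it. No judging result came back.

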